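# Feel for the hidden release of the heel clamp

### The job

The glue on the heel has set, so open the heel clamp. With the fingers shut, put the fingertip on top of the dark locking bar at the white mark near the red end block, slide it along the bar towards the grey block, keeping touch, until it finds the notch hidden in the bar, then press the release inside the notch all the way down so that the clamp foot rises, and take the hand away. Only touch and press: nothing is picked up, and the polish tin, the brush and the hammer stay where they are.

Things in the scene. Friction and masses are not known exactly. Their poses are not given: they have to be found in the camera images.
- clamp: Heel clamp, fixed to the bench: grey base plate 220 (x) x 480 (y) x 20 mm; origin at the centre of its underside, x away from the robot at yaw 0, y along the bar towards the red block, z up. Along y, at x = -70 mm, lies the dark steel locking bar, 30 mm wide (x), flat top 55 mm above the bench, rigid. 252 mm of it show between the red block (y = 126 to 240 mm) and the grey block (y = -126 to -240 mm).
- start (a point): Point on the middle line of the bar's top, level with the white mark (a short white stripe on the base on each side of the bar), 22 mm from the red block. Axes as the clamp's: the slide goes along -y. The one notch, cut straight across the bar and open at both its sides, is 44 mm long along the bar; its centre lies at an unknown place 85 to 185 mm from here.
- bar_end (a point): Point on the middle line of the bar's top where the bar meets the grey block, 230 mm from start. The red and grey end blocks are 50 mm wide (x) and stand 4 mm higher than the bar (top 59 mm above the bench).
- release (a joint): Travel of the dark release plate that forms the floor of the notch (28 mm across, hidden in the bar elsewhere), m: 0 = up, its top 6 mm below the bar's top; 0.008 = fully down, 14 mm below. Moves straight down, takes 7 to 8 N and stays where it is left.
- foot (a joint): Height of the aluminium clamp foot above shut, m: 0 shut, 0.020 open; it rises 2.5 times the release's travel. It lies at x = +50 mm of the clamp, over a rubber heel, with a yellow cap (top 77 mm above the bench when shut, 97 mm open), between two steel pillars at y = +-85 mm whose tops are 100 mm above the bench.
- tin: Polish tin with an orange lid, diameter 68 mm, 24 mm high, loose on the bench in front of the clamp; origin at the centre of its underside. Bystander.
- brush: Shoe brush, wooden back 50 x 110 mm, 38 mm high in all, black bristle block beneath, loose on the bench in front of the clamp; origin at the centre of its underside. Bystander.
- hammer: Hammer, about 240 mm long, lying loose on the bench beyond the red end of the clamp; origin under its middle. Bystander.

How it is judged:
On the way, in this order (a step that is already met when the one before it is completed fails the run):
1. the fingertip rests on the bar at the white mark (within 20 mm along it) (contact force between the fingers and clamp above 0.3 N and value of joint release below 0.002 m and y of the grasp point in the frame of start between -0.02 and 0.02 m and x of the grasp point in the frame of start between -0.03 and 0.03 m), for 0.05 s.
2. still touching the bar, the fingertip has slid along it towards the grey block (28 to 60 mm past the mark) (contact force between the fingers and clamp above 0.2 N and value of joint release below 0.002 m and y of the grasp point in the frame of start between -0.06 and -0.028 m and x of the grasp point in the frame of start between -0.03 and 0.03 m).
3. the release in the notch is pressed down by the fingers (value of joint release above 0.0065 m and contact force between the fingers and clamp above 0.5 N), for 0.05 s.
At the end, for the whole second after the job is handed in: The release plate is down (at least 6.5 of its 8 mm) and stays down, the clamp foot is up (at least 16 of 20 mm) and at rest, and the tin, the brush and the hammer are within 25 mm of where they began (value of joint release above 0.0065 m and value of joint foot above 0.016 m and velocity of joint foot below 0.005 m/s and distance of each of tin, brush, hammer from where it was at the start of the episode below 0.025 m); the robot touches nothing.
It fails at once if the tin, the brush or the hammer is lifted, carried or pushed away (25 mm) (distance of any of tin, brush, hammer from where it was at the start of the episode above 0.025 m).
It also fails if it takes over 64 s, if anything falls off the work surface, if the arm or the gripper's body presses on something with over 40 N, if the wrist force passes 120 N, or if a joint passes its speed limit or range.

### The arm

A 6-joint arm with a two-finger parallel gripper is mounted at the origin on the work surface. World frame = base frame: x ahead of the robot, y to its left, z up, the work surface at z = 0. Lengths are in m, angles in rad, forces in N, time in s.
With the tool pointing down it reaches from about 0.4 to 0.925 m from the base axis. Payload 12.5 kg.
Tool frame: the origin (TCP) lies between the finger pads; the fingertips stand 17 mm ahead of it and the grasp point (between the pads) lies 2 mm behind it; z points along the fingers, y is the direction in which the jaws open and shut (so a half turn about z gives the same grasp; the last joint's range is limited). The gripper opens to 95 mm and grips with 3 to 60 N. Pads are 20 mm wide; open, the fingers measure 119 mm over their backs; the gripper's body (75 mm by 180 mm) begins 59 mm behind the grasp point.
Start: joints at [-1.306, 0.491, 1.559, -0, 1.092, -0.106], TCP at [0.226, -0.583, 0.211] pointing down, gripper open.
Joint ranges: [-3.1, 3.1], [-0.84, 2.19], [0.05, 2.79], [-1.13, 4.28], [0.06, 2.93], [-2.69, 2.69]. Speed limits (rad/s): [2.22, 2.22, 2.79, 3.14, 3.14, 3.14].

### API

Orientations are given as a unit quaternion [x, y, z, w].
In Python, from bench import manip, gripper_to, read_camera gives the robot as it stands. Calls block until the motion is done:
- manip.move_ptp(position, orientation): joint-space move of the TCP to a pose.
- manip.move_linear(position, rot=None, max_speed=0.15, max_force=None): straight line of the TCP; rot=None keeps the orientation; max_speed is the mean speed in m/s. With max_force (N) it stops when the force on the tool has changed by that much, and returns True; else False.
- manip.move_joints(angles): joint-space move.
- gripper_to(opening, newtons=None): finger opening in m; newtons is the grip in N (None keeps the last); returns when the fingers have stopped.
- manip.dwell(seconds).
- manip.solve_ik(position, orientation): joint angles nearest the present ones, or None.
- read_camera(name): name is "side" or "top" or "wrist"; returns a dict with "frame" (400x640x3 uint8, red, green, blue), "z_map" (400x640 float32, m along the optical axis (not along the pixel's ray), 0 where there is no reading), "fx", "fy", "cx", "cy" (pixels), "k1" (the pictures are not rectified: a ray, as slopes to the right and down, at radius r is drawn at 1 + k1 r^2 times it, then the intrinsics apply), "pose" (4x4, takes a point from camera to world coordinates). Camera axes: x right, y down, z forward; pixel columns grow to the right and rows downward; lengths in m; the calibration is good to about 2 mm. A picture is of the moment at which its call begins.
A pose or a line that the arm cannot do raises manip.IKError and nothing moves.
- manip.sign_off(): hands the job in, once; it reports no verdict.
Readings, each from a call of its own:
- manip.get_time(): time.
- manip.get_joints(): joint angles.
- manip.get_joint_velocities(): joint speeds.
- manip.get_joint_torque(): joint torques, N m.
- manip.get_position(): TCP position.
- manip.get_ee_rot(): TCP orientation.
- manip.get_contact_force(): force on the tool from outside, world axes, zero at the start.
- manip.get_moment(): the same for the moment, N m.
- manip.get_gripper_width(): finger opening in m.
Only numpy, scipy, OpenCV 4.12 (cv2) and the standard library are available. Lean on these libraries where they do the work, as an engineer would, in place of code of your own. Each camera call takes 0.05 s, during which the arm holds its last target.

## Working session

There is one attempt and no reset: what is moved stays moved. The work goes in short steps, each a Python script; the robot and the scene stay as the last script left them, time stands still between calls to the robot, and variables do not carry over. Pictures are saved under pics/ and viewed, and the job is handed in when it is done.

```bash
ls; mkdir -p pics
cat > h.py <<'E'
import numpy as np, cv2
from bench import manip, gripper_to, read_camera
def grab(n,tag):
    d=read_camera(n); cv2.imwrite(f'pics/{tag}.png',d['frame'][:,:,::-1]); np.savez(f'pics/{tag}.npz',**d); return d
def rays(d,uv):
    K=np.array([[d['fx'],0,d['cx']],[0,d['fy'],d['cy']],[0,0,1]],float)
    p=cv2.undistortPoints(np.array(uv,float).reshape(-1,1,2),K,np.array([float(d['k1']),0,0,0])) .reshape(-1,2)
    # exact radial inverse: same model x(1+k1 r^2)
    return np.c_[p,np.ones(len(p))]
def onplane(d,uv,z):
    r=rays(d,uv)@d['pose'][:3,:3].T; o=d['pose'][:3,3]
    return o+r*((z-o[2])/r[:,2])[:,None]
def bydepth(d,uv):
    r=rays(d,uv); uv=np.array(uv).round().astype(int).reshape(-1,2)
    z=d['z_map'][uv[:,1],uv[:,0]]
    return (r*z[:,None])@d['pose'][:3,:3].T+d['pose'][:3,3]
E
python3 - <<'E'
from h import *
for n in ['side','top','wrist']:
    d=grab(n,n+'0'); print(n,d['fx'],d['cx'],d['cy'],d['k1'],d['pose'].round(3).tolist())
print(manip.get_time(),manip.get_position(),manip.get_ee_rot(),manip.get_gripper_width(),manip.get_contact_force())
E
```

```text
pics
side 389.87177991637606 316.2469161152983 201.49270150741617 -0.03671576830630227 [[-0.849, -0.364, 0.382, 0.252], [-0.528, 0.585, -0.616, 0.562], [0.001, -0.725, -0.689, 0.595], [0.0, 0.0, 0.0, 1.0]]
top 426.9515406597904 325.94851736334726 199.5849762781744 0.000941775260117456 [[0.058, -0.972, 0.23, 0.366], [-0.998, -0.055, 0.019, 0.091], [-0.005, -0.23, -0.973, 0.936], [0.0, 0.0, 0.0, 1.0]]
wrist 309.0401076587424 317.7823330017781 197.9980593958168 -0.05478995211581728 [[0.361, -0.905, -0.226, 0.289], [-0.933, -0.35, -0.087, -0.559], [-0.001, 0.242, -0.97, 0.384], [0.0, 0.0, 0.0, 1.0]]
0.15 [ 0.22644445 -0.58234292  0.21060282] [ 9.82861855e-01  1.84343164e-01 -3.82267847e-05 -4.13274798e-04] 0.0949749896217997 [-0.17636798 -0.5894415  -0.15563032]
```

View pics/top0.png

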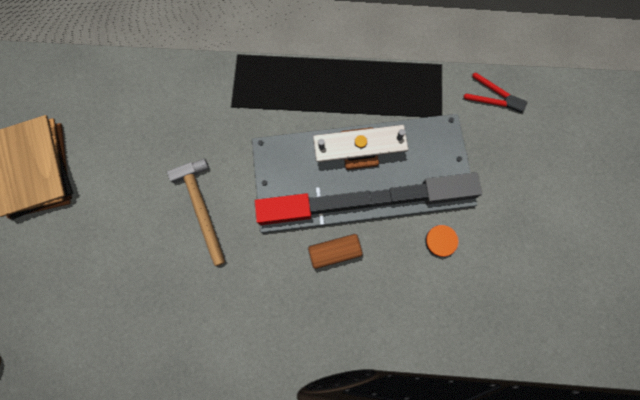

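View pics/side0.png

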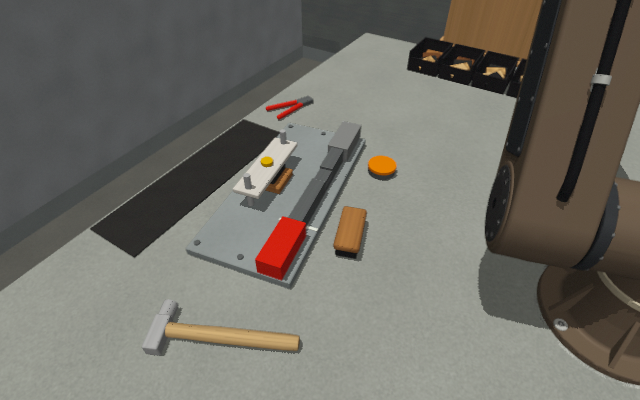

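The top view shows the red block at about (283,208), the white stripes at (319,191) and (321,220), the grey block at (453,187), and a seam or step in the bar near u 390–428. The tin is at (442,241), the brush at (335,252) and the hammer at (200,215). Next I'll measure the bar's axis.

Run:
```python
from h import *
d=dict(np.load('pics/top0.npz')); f=d['frame']; hsv=cv2.cvtColor(f,cv2.COLOR_RGB2HSV)
def comp(m,z,name,amin=15):
    c,_=cv2.findContours(m.astype(np.uint8),cv2.RETR_EXTERNAL,cv2.CHAIN_APPROX_NONE)
    for k in c:
        M=cv2.contourArea(k)
        if M<amin: continue
        P=onplane(d,k.reshape(-1,2),z)[:,:2]
        r=cv2.minAreaRect((P*1000).astype(np.float32))
        print(name,M,k.reshape(-1,2).mean(0).round(),np.round(r[0],1),np.round(r[1],1),round(r[2],1))
comp((hsv[...,0]<5)&(hsv[...,1]>180)&(hsv[...,2]>215),.059,'red')
comp((hsv[...,0]>8)&(hsv[...,0]<14)&(hsv[...,1]>200)&(hsv[...,2]>180),.024,'tin')
# white stripes
m=(f.min(2)>190); m[:, :300]=0; m[:,340:]=0; m[:180]=0; m[230:]=0
comp(m,.02,'stripe',3)
Z=bydepth(d,[[x,y] for y in range(400) for x in range(640)]).reshape(400,640,3)
for x in range(300,480,6):
    y=round(199-(x-320)*0.082+3)
    print(x,y,Z[y,x].round(4),f[y,x])
crop=cv2.resize(f[110:280,230:500],None,fx=2.9,fy=2.9,interpolation=cv2.INTER_CUBIC); cv2.imwrite('pics/crop.png',crop[:,:,::-1])
```

```text
tin 47.0 [450. 246.] [ 491.1 -160.8] [20.5 38.7] 74.1
stripe 8.5 [321. 220.] [536.8 117.2] [15.5  4.4] 3.5
stripe 10.0 [318. 192.] [599.3 127.7] [16.   4.4] 3.6
300 204 [0.5603 0.1624 0.0578] [212  45  41]
306 203 [0.5629 0.1498 0.0592] [213  48  42]
312 203 [0.5645 0.1374 0.0554] [75 77 79]
318 202 [0.5677 0.1249 0.0539] [73 74 78]
324 202 [0.5688 0.1122 0.0522] [74 74 78]
330 201 [0.5715 0.0996 0.0534] [73 76 77]
336 201 [0.572  0.0869 0.0541] [73 73 75]
342 200 [0.5746 0.0743 0.0555] [73 73 76]
348 200 [0.5763 0.0615 0.0516] [72 75 76]
354 199 [0.5782 0.0491 0.0558] [74 76 77]
360 199 [0.5793 0.0363 0.054 ] [73 76 76]
366 198 [0.5814 0.0239 0.0573] [70 71 73]
372 198 [0.5844 0.0104 0.0482] [70 70 73]
378 197 [ 0.5874 -0.0023  0.0477] [67 70 72]
384 197 [ 0.588  -0.0151  0.0484] [69 70 71]
390 196 [ 0.5909 -0.0278  0.0485] [54 55 56]
396 196 [ 0.5898 -0.0395  0.0556] [68 69 71]
402 195 [ 0.5924 -0.052   0.057 ] [71 73 75]
408 195 [ 0.5936 -0.065   0.0548] [68 68 74]
414 194 [ 0.5958 -0.0771  0.0577] [63 65 67]
420 194 [ 0.5976 -0.0906  0.0537] [66 67 70]
426 193 [ 0.6005 -0.1033  0.0539] [63 67 65]
432 193 [ 0.6    -0.115   0.0582] [111 110 109]
438 192 [ 0.6027 -0.1274  0.0592] [112 112 110]
444 192 [ 0.6028 -0.1395  0.0613] [110 109 110]
450 191 [ 0.6067 -0.1532  0.0576] [110 110 108]
456 191 [ 0.607  -0.1654  0.0593] [109 107 107]
462 190 [ 0.6098 -0.1779  0.0597] [105 104 104]
468 190 [ 0.6099 -0.1899  0.0619] [107 105 108]
474 189 [ 0.6131 -0.2028  0.0609] [106 106 107]
```

View pics/crop.png

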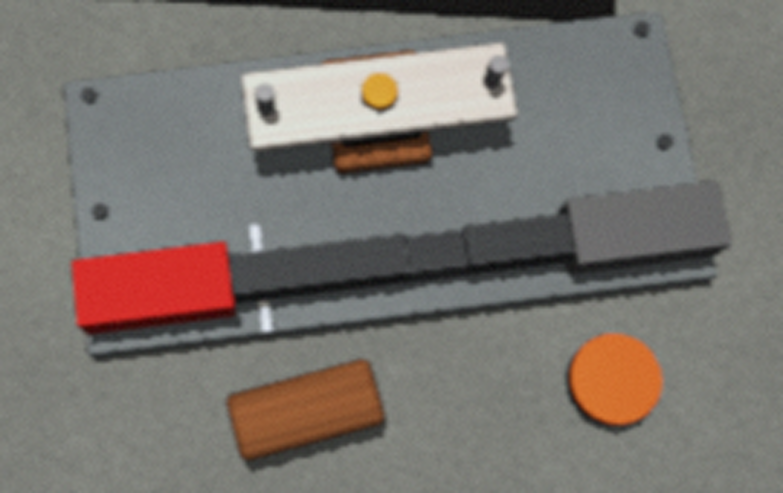

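Run:
```python
from h import *
d=dict(np.load('pics/top0.npz')); f=d['frame'].astype(int); hsv=cv2.cvtColor(d['frame'],cv2.COLOR_RGB2HSV)
def rect(m,z,name,amin=30):
    c,_=cv2.findContours(m.astype(np.uint8),cv2.RETR_EXTERNAL,cv2.CHAIN_APPROX_NONE)
    for k in c:
        if cv2.contourArea(k)<amin: continue
        P=onplane(d,k.reshape(-1,2),z)[:,:2]
        r=cv2.minAreaRect((P*1000).astype(np.float32))
        print(name,np.round(r[0],1),np.round(r[1],1),round(r[2],1), cv2.boxPoints(r).round(0).tolist())
print(f[208,283],f[219,283],f[241,442])
rect((f[...,0]>185)&(f[...,1]<80),.059,'redtop')
rect((f[...,0]>200)&(f[...,1]>70)&(f[...,1]<160)&(f[...,2]<60),.024,'tin')
Z=bydepth(d,[[x,y] for y in range(400) for x in range(640)]).reshape(400,640,3)
# bar far/near edges by depth: height>0.04
A=[];B=[]
for x in list(range(318,366,2))+list(range(396,424,2)):
    col=[y for y in range(180,222) if Z[y,x,2]>0.042]
    col=np.array(col); A.append([x,col.min()-.5]); 
    # near edge: top/side brightness change
    g=f[:,x].sum(1); 
    B.append([x,col.max()+.5])
PA=onplane(d,A,.055);PB=onplane(d,B,.055)
for P in (PA,PB):
    p=np.polyfit(P[:,1],P[:,0],1); print('edge x=',p, 'yaw',np.degrees(np.arctan(-p[0])),'resid',np.std(P[:,0]-np.polyval(p,P[:,1])))
x=340; print([(y,Z[y,x,2].round(3),f[y,x].sum()) for y in range(188,216)])
```

```text
[212  46  43] [110  15  13] [213 114  46]
redtop [551.2 199.8] [ 47.3 110.6] 10.3 [[518.0, 250.0], [538.0, 141.0], [584.0, 150.0], [565.0, 258.0]]
redtop [ 860.9 -246.7] [83.7  4.9] 56.3 [[836.0, -280.0], [840.0, -283.0], [886.0, -213.0], [882.0, -211.0]]
tin [ 506.6 -144.5] [61.9 62.7] 46.5 [[463.0, -145.0], [508.0, -189.0], [551.0, -144.0], [505.0, -101.0]]
edge x= [-0.18389454  0.60350307] yaw 10.419963610668518 resid 0.0006153497540508994
edge x= [-0.17370898  0.56885107] yaw 9.854458018387653 resid 0.004641827380753352
[(188, np.float64(0.022), np.int64(388)), (189, np.float64(0.018), np.int64(387)), (190, np.float64(0.019), np.int64(388)), (191, np.float64(0.019), np.int64(383)), (192, np.float64(0.017), np.int64(387)), (193, np.float64(0.02), np.int64(349)), (194, np.float64(0.057), np.int64(279)), (195, np.float64(0.056), np.int64(233)), (196, np.float64(0.055), np.int64(218)), (197, np.float64(0.057), np.int64(219)), (198, np.float64(0.054), np.int64(207)), (199, np.float64(0.055), np.int64(225)), (200, np.float64(0.053), np.int64(219)), (201, np.float64(0.056), np.int64(227)), (202, np.float64(0.056), np.int64(228)), (203, np.float64(0.054), np.int64(231)), (204, np.float64(0.056), np.int64(214)), (205, np.float64(0.054), np.int64(224)), (206, np.float64(0.053), np.int64(210)), (207, np.float64(0.058), np.int64(174)), (208, np.float64(0.049), np.int64(100)), (209, np.float64(0.036), np.int64(69)), (210, np.float64(0.027), np.int64(80)), (211, np.float64(0.022), np.int64(145)), (212, np.float64(0.019), np.int64(168)), (213, np.float64(0.019), np.int64(229)), (214, np.float64(0.022), np.int64(349)), (215, np.float64(0.022), np.int64(386))]
```

View pics/wrist0.png

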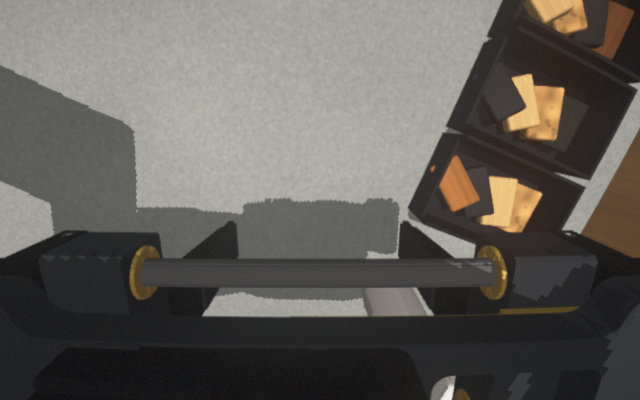

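Clamp yaw comes out at about 10.3°. Three estimates of the start agree to within 3 mm: the stripe midpoint (0.568, 0.122), the red block's centre less 79 mm (0.565, 0.122), and the bar's far edge less 15 mm (0.566). I'll shut the fingers and move above the start.

```bash
cat >> h.py <<'E'
YAW=np.radians(10.3); EX=np.array([np.cos(YAW),np.sin(YAW),0]); EY=np.array([-np.sin(YAW),np.cos(YAW),0])
S=np.array([.5665,.122,.055]); PHI=np.radians(100.3); Q=[np.cos(PHI/2),np.sin(PHI/2),0.,0.]
def P(along,h): # along: mm towards grey; h tip height above bar top (m)
    return S-EY*along+np.array([0,0,.017+h])
E
python3 - <<'E'
from h import *
print(manip.solve_ik(P(0,.08),Q), manip.solve_ik(P(0.2,-.02),Q))
gripper_to(0.0,20)
manip.move_ptp(P(0,.10),Q)
print(manip.get_time(),manip.get_position(),P(0,.1),manip.get_gripper_width(),manip.get_contact_force())
d=grab('wrist','wrist1'); grab('top','top1')
E
```

```text
[ 9.81501524e-02  4.92825838e-01  1.73852307e+00 -4.44089210e-16
  9.10243742e-01 -8.16187606e-02] [-2.32330260e-01  6.58453543e-01  1.74634570e+00 -4.44089210e-16
  7.36793408e-01 -4.12099173e-01]
4.425 [0.56671027 0.12132496 0.1720195 ] [0.5665 0.122  0.172 ] 0.00019898464887760836 [0.0958     0.21718859 0.37790761]
```

View pics/wrist1.png

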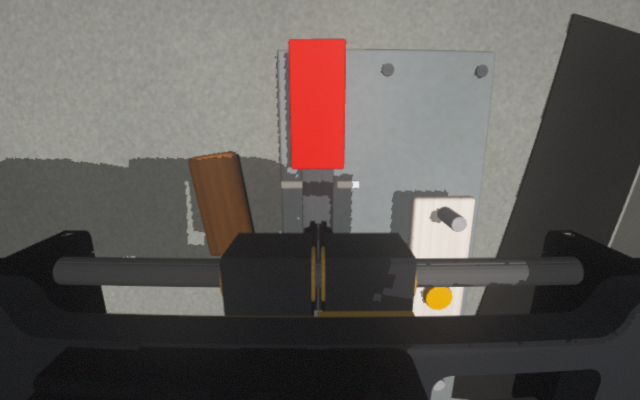

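View pics/top1.png

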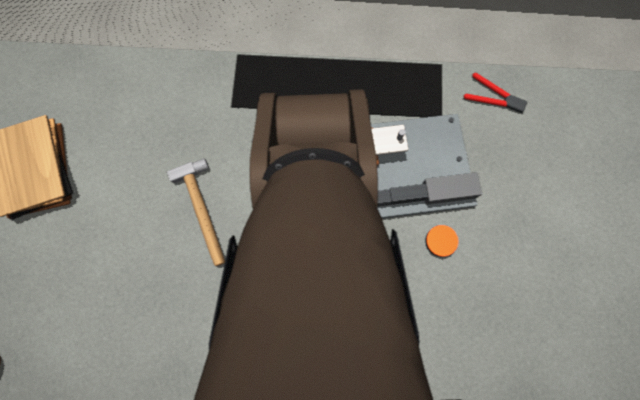

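The wrist view shows the bar straight up the image, centred near u=318. The red block's end edge is at v≈168 and the stripes are at (292,185) and (350,185), so the yaw is right. I'll check the numbers, then touch down.

Run:
```python
from h import *
d=dict(np.load('pics/wrist1.npz'))
def loc(p): q=p-S; return np.c_[q@EX,q@EY].round(4)
print('stripes',loc(onplane(d,[[292,185],[350,185]],.02)))
print('red corners (exp +-.025,.022)',loc(onplane(d,[[291.5,168],[344.5,168]],.059)), 'far (exp .136)',loc(onplane(d,[[290,39.5],[345,39.5]],.059)))
print('bar edges(exp +-.015)',loc(onplane(d,[[302,200],[334,200]],.055)))
manip.move_linear(P(0,.012),max_speed=.12)
manip.dwell(.3); print(manip.get_position()-P(0,.012),manip.get_contact_force())
hit=manip.move_linear(P(0,-.006),max_speed=.012,max_force=2)
print(hit,manip.get_position()-P(0,0),manip.get_contact_force(),manip.get_time())
manip.dwell(.2);print(manip.get_position()-P(0,0),manip.get_contact_force(),manip.get_time())
```

```text
stripes [[-0.0289 -0.0009]
 [ 0.0335 -0.0011]]
red corners (exp +-.025,.022) [[-0.0256  0.0233]
 [ 0.0239  0.0231]] far (exp .136) [[-0.0246  0.1348]
 [ 0.0226  0.1346]]
bar edges(exp +-.015) [[-0.0165 -0.0086]
 [ 0.0146 -0.0087]]
[1.61312560e-04 3.73240055e-05 4.65401231e-04] [0.71810796 0.64620719 0.14301427]
False [ 1.70892246e-05  1.00367849e-05 -5.93985957e-03] [ 0.36819523  0.15137284 -0.31568884] 7.3583
[ 2.42868722e-05 -6.87028907e-07 -5.96498805e-03] [ 0.21007837 -0.19282237 -1.21053568] 7.5583
```

The tool reached 6 mm below the expected bar top with no contact force, which disagrees with the stated heights. I'll look before going further.

Run:
```python
from h import *
d=grab('side','side2'); f=d['frame']
cv2.imwrite('pics/side2c.png',cv2.resize(f[150:300,200:400],None,fx=4,fy=4,interpolation=cv2.INTER_CUBIC)[:,:,::-1])
for i in range(4): manip.dwell(.1); print(manip.get_contact_force().round(2),manip.get_moment().round(3))
print(manip.get_joint_torque())
```

```text
[ 0.72  1.17 -0.19] [ 0.013 -0.074 -0.001]
[-0.34 -0.55 -0.03] [-0.029 -0.11   0.013]
[ 0.58 -0.67  0.15] [-0.074 -0.077  0.008]
[-0.03  0.8   0.6 ] [-0.025 -0.117  0.018]
[ 1.03381335e-03 -6.09399891e+01 -1.79658866e+01  5.24460257e-02
  4.30652965e-02  8.73430395e-05]
```

View pics/side2c.png

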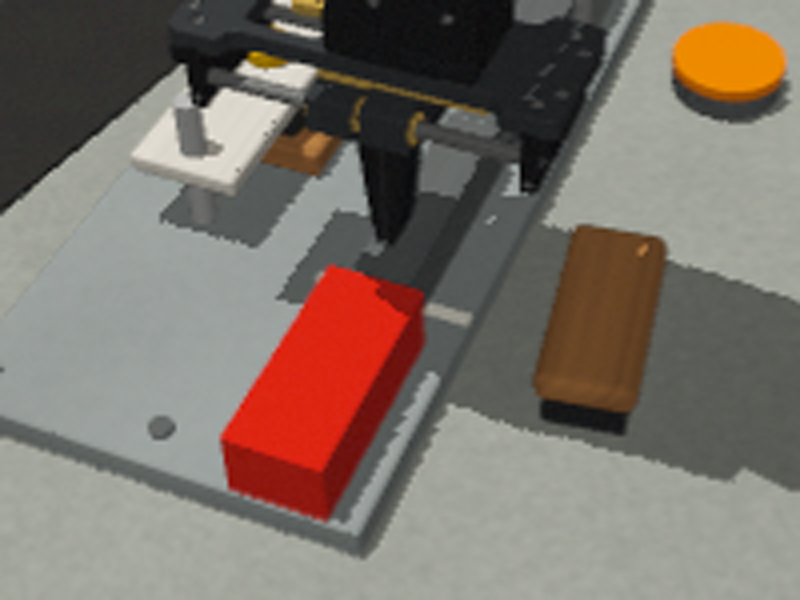

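The side view shows the tapered fingertip ending near pixel (297,211), over the bar. I'll work out its height from the image.

Run:
```python
from h import *
d=dict(np.load('pics/side2.npz'))
def proj(p):
    T=np.linalg.inv(d['pose']); q=T[:3,:3]@p+T[:3,3]; x=q[:2]/q[2]; x=x*(1+d['k1']*(x@x)); return [round(float(d['fx']*x[0]+d['cx']),1),round(float(d['fy']*x[1]+d['cy']),1)],q[2]
t=manip.get_position()
for h in [-.01,0,.01,.013,.017,.02]: print(h,(t[2]-h).round(4),proj(t-np.array([0,0,h])))
print([d['z_map'][v,297] for v in range(198,222,2)])
Z=bydepth(d,[[297,v] for v in range(190,222,2)]); print(Z.round(4))
print('bar there',bydepth(d,[[300,212],[303,212],[306,212],[310,205]]).round(4))
```

```text
-0.01 0.076 ([298.0, 203.8], np.float64(0.7488054670910897))
0 0.066 ([298.2, 207.6], np.float64(0.7556979850065075))
0.01 0.056 ([298.4, 211.2], np.float64(0.7625905029219252))
0.013 0.053 ([298.4, 212.3], np.float64(0.7646582582965505))
0.017 0.049 ([298.5, 213.7], np.float64(0.7674152654627175))
0.02 0.046 ([298.5, 214.8], np.float64(0.7694830208373429))
[np.float32(0.72049713), np.float32(0.72331625), np.float32(0.72727406), np.float32(0.729563), np.float32(0.7352947), np.float32(0.73943114), np.float32(0.0), np.float32(0.76418626), np.float32(0.7560834), np.float32(0.7512933), np.float32(0.74988955), np.float32(0.7423627)]
[[0.5587 0.1343 0.1247]
 [0.5598 0.133  0.1183]
 [0.5595 0.1337 0.1141]
 [0.5608 0.1322 0.1073]
 [0.5602 0.1333 0.1035]
 [0.56   0.1338 0.0989]
 [0.5604 0.1337 0.0934]
 [0.56   0.1345 0.0891]
 [0.561  0.1333 0.0824]
 [0.5614 0.1332 0.0768]
 [0.2523 0.5618 0.5954]
 [0.5689 0.1234 0.0538]
 [0.5641 0.1303 0.0567]
 [0.5607 0.1353 0.0573]
 [0.5587 0.1383 0.0555]
 [0.5543 0.1448 0.0582]]
bar there [[0.5627 0.1219 0.0557]
 [0.5588 0.1172 0.0538]
 [0.5524 0.1163 0.0564]
 [0.5572 0.0943 0.0549]]
```

The finger's front face ends at about z≈0.07 and the bar reads z≈0.055 just below it. So the closed fingertip really is clear of the bar, and shorter ahead of the TCP than stated. I'll continue the guarded descent.

Run:
```python
from h import *
h=-.006
while h>-.032:
    h-=.003
    hit=manip.move_linear(P(0,h),max_speed=.012,max_force=2.5)
    p=manip.get_position(); F=np.mean([ (manip.dwell(.02),manip.get_contact_force())[1] for _ in range(4)],0)
    print(round(h,4),hit,(p-P(0,h)).round(5),F.round(2),round(manip.get_time(),2))
    if hit or F[2]>1.5: break
d=grab('side','side3'); f=d['frame']
cv2.imwrite('pics/side3c.png',cv2.resize(f[150:300,200:400],None,fx=4,fy=4,interpolation=cv2.INTER_CUBIC)[:,:,::-1])
```

```text
-0.009 False [-6.0e-05 -0.0e+00 -1.2e-04] [-0.32  0.02 -0.1 ] 8.47
-0.012 False [-4.e-05 -0.e+00 -1.e-04] [ 0.36  0.04 -0.27] 8.94
-0.015 False [-4.e-05 -2.e-05 -1.e-04] [-0.25  0.28 -0.36] 9.41
-0.018 False [-3.e-05 -1.e-05 -9.e-05] [ 0.   -0.03 -0.37] 9.88
-0.021 True [1.3e-04 4.0e-05 7.1e-04] [-0.98 -0.12  5.79] 10.22
```

View pics/side3c.png

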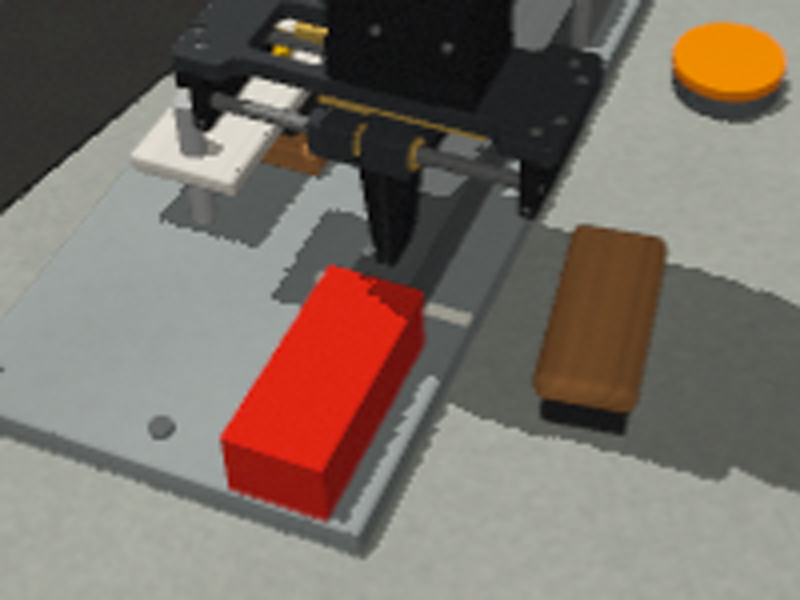

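Contact is with the finger on the bar: Fz 5.8 N at TCP z≈0.0525, about 20 mm lower than the stated tip offset would give. I'll slide from the touched height under force feedback.

```bash
cat >> h.py <<'E'
def favg(n=4):
    return np.mean([(manip.dwell(.02),manip.get_contact_force())[1] for _ in range(n)],0)
E
python3 - <<'E'
from h import *
h=manip.get_position()[2]-.072
h0=h
manip.move_linear(P(0,h),max_speed=.01); F=favg(); print('hold',h,F.round(2),(manip.get_position()-P(0,h)).round(5))
for i in range(4):
    h+=np.clip((F[2]-3.5)*.0001,-.0004,.0004)
    manip.move_linear(P(0,h),max_speed=.01); F=favg(); print(round(h,5),F.round(2),manip.get_position()[2].round(5))
s=0.
while s<.062:
    s+=.005
    h+=np.clip((F[2]-3.5)*.0001,-.0004,.0004)
    manip.move_linear(P(s,h),max_speed=.03); F=favg(3)
    p=manip.get_position()
    print(round(s,3),round(h,5),F.round(2),(p[2]-.072).round(5),round(manip.get_time(),2))
    if F[2]<.8: break
E
```

```text
hold -0.02029969837039486 [-0.05 -0.08  2.53] [6.e-05 2.e-05 3.e-05]
-0.0204 [-0.78 -0.13  4.6 ] 0.05171
-0.02029 [-0.03  0.21  3.79] 0.05172
-0.02026 [ 0.4  -0.05  2.58] 0.05173
-0.02035 [-0.03  0.02  3.48] 0.05171
0.005 -0.02035 [-1.2   0.53  5.  ] -0.0203 12.22
0.01 -0.0202 [-0.66 -2.16  2.97] -0.02027 12.58
0.015 -0.02025 [ 0.37 -2.33  2.61] -0.02029 12.95
0.02 -0.02034 [-0.3  -1.2   4.47] -0.02028 13.32
0.025 -0.02025 [ 0.29 -2.39  3.02] -0.02029 13.68
0.03 -0.02029 [ 0.21 -1.54  3.4 ] -0.02028 14.05
0.035 -0.0203 [-0.17 -1.95  4.02] -0.02029 14.42
0.04 -0.02025 [ 0.2  -1.97  3.27] -0.02027 14.78
0.045 -0.02028 [-0.2  -2.07  3.46] -0.02028 15.15
0.05 -0.02028 [-0.09 -1.77  3.13] -0.02028 15.52
0.055 -0.02032 [-0.5  -1.32  3.48] -0.0203 15.88
0.06 -0.02032 [-0.36 -0.88  4.37] -0.02029 16.25
0.065 -0.02023 [-0.81 -2.11  3.71] -0.02027 16.62
```

Sliding is steady at about 3.5 N, and the fingertip has passed the 28–60 mm band in contact. I'll carry on to find the notch.

Run:
```python
from h import *
h=-.02027; s=.065; F=[0,0,3.6]
while s<.2:
    s+=.004
    h+=np.clip((F[2]-3.5)*.0001,-.0002,.0002)
    manip.move_linear(P(s,h),max_speed=.03); F=favg(3)
    p=manip.get_position()
    print(round(s,3),round(h,5),F.round(2),(p[2]-.072).round(5),round(manip.get_time(),2))
    if F[2]<.9:
        F=favg(4); print('recheck',F.round(2))
        if F[2]<.9: break
```

```text
0.069 -0.02026 [-0.68 -2.04  3.1 ] -0.02028 16.95
0.073 -0.0203 [-0.47 -0.62  3.77] -0.0203 17.28
0.077 -0.02027 [-0.02 -1.01  3.72] -0.02028 17.62
0.081 -0.02025 [-0.48 -1.91  2.75] -0.02025 17.95
0.085 -0.02033 [-0.24 -1.15  3.88] -0.02026 18.28
0.089 -0.02029 [-0.43 -0.97  4.29] -0.0203 18.62
0.093 -0.02021 [-0.09 -1.77  2.73] -0.02025 18.95
0.097 -0.02029 [-0.17 -1.82  3.36] -0.02026 19.28
0.101 -0.0203 [-0.46 -1.45  3.82] -0.02029 19.62
0.105 -0.02027 [-0.41 -1.6   3.21] -0.02028 19.95
0.109 -0.0203 [-0.48 -1.55  3.53] -0.0203 20.28
0.113 -0.0203 [-0.14 -1.8   2.87] -0.02032 20.62
0.117 -0.02036 [ 0.06 -0.4   2.17] -0.02043 20.95
0.121 -0.02049 [-0.3   0.32  0.01] -0.02068 21.28
recheck [-0.12  0.11  0.02]
```

Contact was lost at s≈0.120. Allowing for the 10 mm half pad, the first edge is at about 0.110 and the centre at about 0.132, which agrees with the camera's 0.133. I'll move to the centre and press.

Run:
```python
from h import *
manip.move_linear(P(.132,-.0205),max_speed=.03); print(favg().round(2))
for h in [-.024,-.0265,-.0285,-.031,-.0325,-.034,-.035,-.036]:
    hit=manip.move_linear(P(.132,h),max_speed=.012,max_force=14)
    F=favg(3); p=manip.get_position(); print(h,hit,F.round(2),(p-P(.132,h)).round(5),round(manip.get_time(),2))
    if F[2]>13: break
manip.dwell(.2)
d=grab('side','side4'); print(manip.get_position()[2]-.072,manip.get_contact_force())
cv2.imwrite('pics/side4c.png',cv2.resize(d['frame'][100:250,200:400],None,fx=4,fy=4,interpolation=cv2.INTER_CUBIC)[:,:,::-1])
```

```text
[ 0.03  0.23 -0.17]
-0.024 False [0.03 0.17 0.15] [ 0.e+00  5.e-05 -3.e-05] 22.43
-0.0265 False [-0.12 -0.27  0.56] [ 5.e-05 -0.e+00 -1.e-05] 22.83
-0.0285 False [-0.16 -0.05  4.7 ] [ 9.0e-05 -2.0e-05  2.1e-04] 23.2
-0.031 False [-0.43  0.3   5.06] [ 8.0e-05 -3.0e-05  1.7e-04] 23.61
-0.0325 False [-0.51  0.44  4.82] [ 8.0e-05 -2.0e-05  1.1e-04] 23.93
-0.034 False [-1.38 -0.16  4.97] [ 1.e-04 -3.e-05  9.e-05] 24.26
-0.035 False [-2.86 -0.62 11.27] [ 1.3e-04 -5.0e-05  6.0e-04] 24.56
-0.036 False [-5.32 -0.48 20.54] [ 0.00022 -0.00011  0.00146] 24.86
-0.034557312343170846 [-4.94858435 -0.91517977 19.8553617 ]
```

View pics/side4c.png

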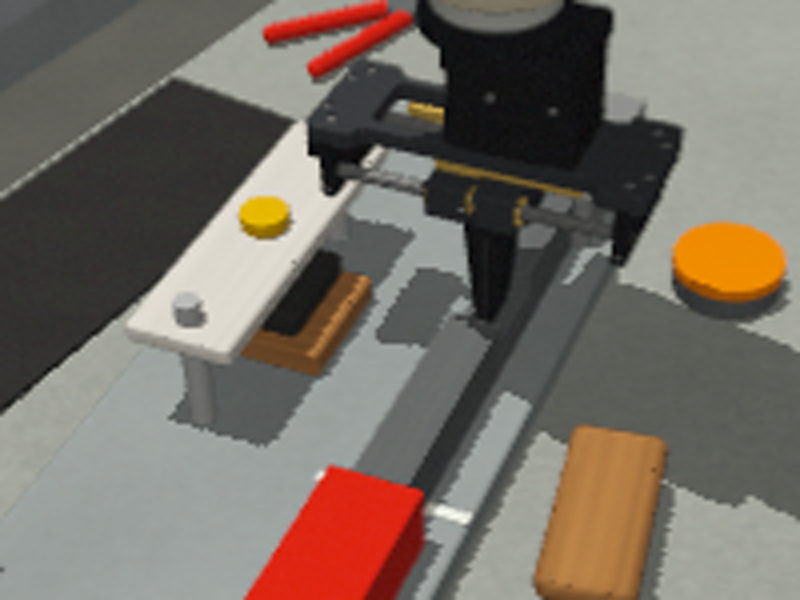

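The release hit its hard stop: force rose from 5 N to 20 N after about 8 mm of travel. The foot now stands higher on the pillars. I'll retract and verify.

Run:
```python
from h import *
manip.move_linear(P(.132,.0),max_speed=.05); print(favg().round(2))
manip.move_linear(P(.132,.12),max_speed=.15)
manip.move_joints([-1.0]+list(manip.get_joints()[1:]))
manip.dwell(.3)
d=grab('top','top5'); s=grab('side','side5')
print(manip.get_time(),manip.get_contact_force().round(2),manip.get_position())
d0=dict(np.load('pics/top0.npz'))
for n,dd in (('before',d0),('after',d)):
    f=dd['frame'].astype(int)
    cap=(f[...,0]>180)&(f[...,1]>120)&(f[...,2]<90)&(f[...,0]-f[...,1]<100); cap[:120]=0;cap[160:]=0; cap[:,:340]=0; cap[:,385:]=0
    v,u=np.nonzero(cap); print(n,'cap px',u.mean().round(1),v.mean().round(1),len(u),'z',np.median(bydepth(dd,np.c_[u,v])[:,2]).round(4))
    print(n,'notch z',np.median(bydepth(dd,[[a,b] for a in range(378,386) for b in range(194,199)])[:,2]).round(4))
df=np.abs(d['frame'].astype(int)-d0['frame']).max(2)>40
for nm,(u0,u1,v0,v1) in dict(tin=(415,470,220,265),brush=(300,370,228,275),hammer=(160,235,150,275)).items(): print(nm,'changed px',df[v0:v1,u0:u1].sum())
cv2.imwrite('pics/top5c.png',cv2.resize(d['frame'][110:280,160:500],None,fx=2.3,fy=2.3)[:,:,::-1])
```

```text
[ 0.23  0.13 -0.16]
29.2083 [-0.12 -0.21  0.89] [ 0.37227097 -0.45740701  0.19117067]
before cap px 360.5 140.6 95 z 0.0772
before notch z 0.0495
after cap px 361.2 137.2 98 z 0.0974
after notch z 0.0413
tin changed px 0
brush changed px 0
hammer changed px 0
```

View pics/top5c.png

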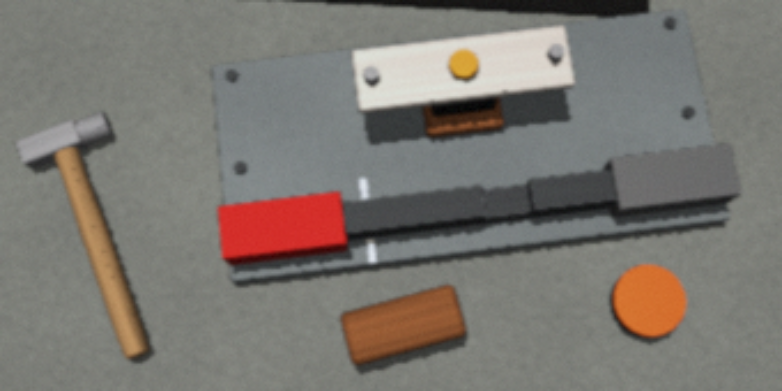

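The top view shows the foot raised: the cap is at 97.4 mm, up from 77.2 mm. The notch floor is at about 41 mm, down from 49.5 mm. The tin, brush and hammer have not moved, and the arm is clear.

```bash
python3 -c "
from h import *
manip.sign_off()"
```

```text
the job is handed in; nothing more can be done
```

The heel clamp is open and the job is handed in. The sign-off reports no verdict, so the result rests on my own checks.

**What I did:**
- I found the clamp in the top view (yaw about 10.3°) and, with the fingers shut, touched the bar at the white mark.
- I slid along the bar at about 3.5 N until contact was lost about 120 mm from the mark. That puts the notch centre near 132 mm; the camera gave about 133 mm.
- I pressed the release until it hit its stop, about 8 mm of travel with force rising to 20 N, then took the hand away.

**Last checks:**
- **Foot:** the cap rose from 77.2 to 97.4 mm, against the expected 97 mm when open.
- **Release:** the notch floor dropped from about 49.5 to 41.3 mm, against the expected 41 mm.
- **Bystanders:** no pixels changed around the tin, the brush or the hammer.
- **Arm:** it is clear of everything, with only noise on the force reading. The clock stood at about 29 s when I made these checks.

**What disagreed:**
- **Fingertip height:** contact came about 20 mm lower than the stated 17 mm tip offset predicts, so the shut fingertip ended about 3 mm behind the reported TCP. I relied on the touched height from then on.
- **Press force:** the release moved at about 5 N on the readings, taken when the arm was at rest, rather than the stated 7 to 8 N.
- **Side force:** during the slide the sideways force read about 2 N in the opposite direction to what friction should give. I did not find out why.

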